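# Price the nested measure set at the bulk-food stall

## Robot

A 6-joint arm with a two-finger parallel gripper is mounted at the origin on the work surface. World frame = base frame: x ahead of the robot, y to its left, z up, the work surface at z = 0. Lengths are in m, angles in degrees, forces in N, time in s.
With the tool pointing down it reaches from about 0.35 to 0.875 m from the base axis. Payload 4.2 kg.
Tool frame: the origin (TCP) lies at the very end of the fingers, on their centre line; the grasp point (between the pads) lies 19 mm behind it; z points along the fingers, y is the line along which they close (so a half turn about z gives the same grasp; the last joint's range is limited). The gripper opens to 87 mm and grips with 3 to 60 N. Pads are 19 mm wide; open, the fingers measure 117 mm over their backs; the gripper's body (75 mm by 190 mm) begins 51 mm behind the grasp point.
Start: joints at [78.3, 22.042, 0.453, 0, -68.411, -14.817], TCP at [0.279, 0.559, 0.223] pointing down, gripper open.
Joint ranges: [-179.83, 179.83], [-69.29, 118.12], [-61.27, 80.66], [-181.25, 117.63], [-171.15, -9.14], [-177.46, 177.46]. Speed limits (degrees/s): [159.86, 159.86, 180, 180, 180, 180].

## Interface

Orientations are given as a 3x3 rotation matrix whose columns are the frame's x, y, z axes.
In Python, from station import sense, cams, r gives the robot as it stands. The module is installed in compiled form; this text tells all that it offers.
- The arm moves only by the tool step_arm, never from a script. Its argument "targets" is text: rows parted by semicolons, each of 4 numbers parted by spaces: the shift along the tool's x, y, z in cm, then the turn about the tool's z in degrees. In form: x y z turn; .... A call has 1 to 12 rows; each row shifts and turns the commanded pose from where the row before left it, along the tool's axes as they then stand; what a row does not reach is not made up. A row lasts 1/12 s, in which the tool goes at most 41.7 mm and 7.16 degrees, less where a joint would pass 70% of its speed; a pose out of reach is approached as far as the arm can. A call with a gripper value outside its range is refused whole. "claw" is the finger opening in cm, from 0 to 8.7, set as the call begins (left out, the last holds). The fingers move at their own pace and stop on an object; the grip force is fixed at half the most. Time passes only in rows, so rows that do not move let the fingers close. It gives the time, the measured TCP pose, the force, the opening and the grip force at its end, in the units of the state.
- sense(): the state, without advancing time (a new reading comes with each control period).
- cams.capture(name): name is "side" or "top"; returns a dict with "frame" (400x640x3 uint8, blue, green, red), "vertical_fov" (degrees; the focal length in pixels is half the picture's height over the tangent of half this angle, whatever the lens; pixels are square), "cx", "cy" (the principal point, pixels), "eye" and "rotation" of the camera in the world. Camera axes: x right, y down, z forward; pixel columns grow to the right and rows downward; lengths in m; the calibration is good to about 2 mm. A picture is of the moment at which its call begins. There is no depth.
- r.finish_job(): hands the job in; it is judged then, once.
The state is a dict: "time_s": time; "joints": joint angles; "joint_velocities": joint speeds; "effort": joint torques, N m; "tcp_pos": TCP position; "ee_rot": TCP orientation; "wrist_force": force on the tool from outside, world axes, zero at the start; "moment": the same for the moment, N m; "gripper_width": opening from 0.0 (shut) to 1.0 (fully open); "gripper_force": force on a finger pad.
Only numpy, scipy, OpenCV 4.12 (cv2) and the standard library are available. Lean on these libraries where they do the work, as an engineer would, in place of code of your own. Each camera call takes 0.05 s, during which the arm holds its last target. There are 200 camera calls.

## Task

Set the three steel measuring cups out for sale as one nested set: the medium one down inside the large one, which stays where it stands on the little display shelf, and the small one down inside the medium. Take the wide price holder out of the wooden block and push its tongue straight down behind the aluminium lip along the shelf's customer edge, right in front of the set, until it is fully home; its glue dot still has to take, so finish while still gripping the holder and pressing it firmly down, without forcing it. Leave the jars, the tin and the narrow price holder where they are.

Things in the scene. Friction and masses are not known exactly. Their poses are not given: they have to be found in the camera images.
- rail_floor (a point): Mid-length point on the floor of the price rail, an open-topped slot 6.5 mm wide along the shelf's far (customers', +x) edge. x: outwards, y: along the rail, z: up. The shelf's edge bounds the slot at -x, 20 mm high. The lip bounds it at +x: upright for 18 mm, then flared outwards at 40 degrees to 25 mm above the floor, a mouth about 13 mm wide. Floor and lip are rigid.
- shelf: Fixed wooden display shelf, 150 mm deep (x), 400 mm long (y), its top 70 mm above the table and 20 mm above the rail's floor. Origin: on the table under the board's centre; x towards the customers. The rail's slot is centred at x = 80 mm. Two narrow price holders (46 mm wide, 58 mm tall) stand fixed in the rail at y = -150 and +150 mm.
- holder_mid (a point): Wide wooden price holder, 60 g: card frame 70 mm wide (y), 10 thick (x), 44 tall, alike on both faces, over a tongue 60 wide, 4 thick, 24 long. This point: the frame's centre, 46 mm above the tongue's round lower edge. Starts upright, loose, tongue 22 mm down the block's near (-x) slot. Home in the rail, this point is 46 mm above the rail's floor.
- holder: The same wide price holder, origin at the middle of its tongue's lower edge; x square to the card, y along the frame's width, z up.
- large_mid (a point): Large steel measuring cup: 92 mm across, 44 mm tall, wall 3 mm, base 4 mm. This point: on its axis, half-way up. One straight flat handle along its own -x (roughly towards the robot): 14 mm wide, 5 mm thick, top flush with the rim, end 106 mm from the axis. Loose on the shelf.
- medium_mid (a point): Medium steel measuring cup: 72 mm across, 47 mm tall, wall 3 mm, base 4 mm. This point: on its axis, half-way up. One straight flat handle along its own -x (roughly towards the robot): 14 mm wide, 5 mm thick, top flush with the rim, end 98 mm from the axis. 84-156 g, loose on the table.
- small_mid (a point): Small steel measuring cup: 52 mm across, 50 mm tall, wall 3 mm, base 4 mm. This point: on its axis, half-way up. One straight flat handle along its own -x (roughly towards the robot): 14 mm wide, 5 mm thick, top flush with the rim, end 90 mm from the axis. 63-117 g, loose on the table.
- large: The large cup; origin under its centre. Nested cups stand on the next cup's inner floor, with 7 mm play all round.
- medium: The medium cup; origin under its centre. Nested, its rim is 7 mm above the large rim and its handle passes 2 mm over that rim. The handles may point any way; fan them out, so that the fingers find room beside each.
- small: The small cup; origin under its centre. Nested, its rim is 7 mm above the medium rim and its handle passes 2 mm over that rim.
- spare_mid (a point): Narrow price holder, not to be used: 40 mm wide, frame 56 mm tall, loose in the block's far (+x) slot, 55 mm beyond the wide one. This point: its frame's centre.
- jar_left: Bystander: small glass jar with white lid, 60 mm across, 70 mm tall, on the shelf to the +y side of the large cup; origin under its centre
- jar_right: Bystander: the same kind of jar on the shelf's -y side
- honey_jar: Bystander: glass jar with white lid, 68 mm across, 85 mm tall, on the table left of the shelf; origin under its centre
- tin: Bystander: labelled tin, 56 mm across, 75 mm tall, on the table to the right and beyond the block; origin under its centre
Things that resemble listed ones, but are neither listed nor needed, are in the scene too. What is shaped like the part that bears spare_mid but blue is not meant. What is shaped like the small but purple is not meant.

How it is judged:
By the outcome, as a careful person would: the job done as asked, in the order asked, and still so for the second after the job is handed in, while the arm keeps its last pose, push and grip.
It also fails if it takes over 61 s, if anything falls off the work surface, if the arm or the gripper's body presses on something with over 40 N, if the wrist force passes 120 N, or if a joint passes its speed limit or range.

## Working session

There is one attempt and no reset: what is moved stays moved. The work goes in short steps, Python scripts to look and compute and a tool call to move; the robot and the scene stay as the last step left them, time stands still between calls to the robot, and variables do not carry over. Pictures are saved under pics/ and viewed, at most 10 in all, crops included, and the job is handed in when it is done.

Besides the shell and the picture viewer there is one more tool, called after "Request:" by a JSON object that holds its "api" and its "payload". step_arm: Moves the arm, as the interface text tells. Its arguments: {"type":"object","properties":{"targets":{"type":"string"},"claw":{"type":"number"}},"required":["targets"]}

```bash
mkdir -p pics
python3 - <<'E'
from station import sense, cams, r
import cv2,pickle
s=sense();print(s)
d={}
for n in("top","side"):
    c=cams.capture(n);d[n]=c;cv2.imwrite(f"pics/{n}0.png",c["frame"]);print(n,{k:v for k,v in c.items() if k!="frame"})
pickle.dump(d,open("c0.pkl","wb"))
E
```

```text
{'time_s': 0.0, 'joints': array([ 7.82997558e+01,  2.20924048e+01,  3.78287540e-01, -2.79041995e-02,
       -6.84125495e+01, -1.48177173e+01]), 'joint_velocities': array([ 0.02700552,  0.10933863,  0.02562255, -0.03916364,  0.07427666,
       -0.0856491 ]), 'effort': array([-1.36790122e-04, -3.90668428e+01,  1.87401813e+01,  4.21997845e+00,
        1.09921544e-02, -1.83057668e-04]), 'tcp_pos': array([0.27875336, 0.55870305, 0.22143493]), 'ee_rot': array([[ 8.94714258e-01, -4.46638110e-01, -8.91762470e-04],
       [-4.46638982e-01, -8.94711866e-01, -2.07293856e-03],
       [ 1.27982896e-04,  2.25298356e-03, -9.99997454e-01]]), 'wrist_force': array([0.863169  , 0.1034002 , 0.50002447]), 'moment': array([-0.04196342, -0.04921543, -0.01298781]), 'gripper_force': 0.0, 'gripper_width': 0.9989711739218698}
top {'vertical_fov': 42.354164925342815, 'cx': 324.18079357109224, 'cy': 195.47179417163312, 'eye': array([0.34818711, 0.02202151, 1.37731734]), 'rotation': array([[-0.02282507, -0.98700451,  0.15906324],
       [-0.99972395,  0.02342058,  0.00186997],
       [-0.00557103, -0.15897665, -0.98726662]])}
side {'vertical_fov': 57.84596293607523, 'cx': 318.55960229705914, 'cy': 194.9033812493558, 'eye': array([ 0.40765446, -0.60297156,  0.64647747]), 'rotation': array([[ 0.97742461, -0.12898677,  0.16734258],
       [-0.21079604, -0.64915038,  0.73086853],
       [ 0.01435812, -0.74964405, -0.66168546]])}
```

View pics/top0.png

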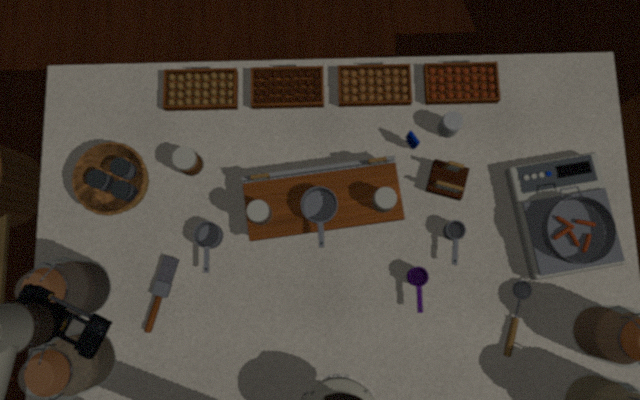

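View pics/side0.png

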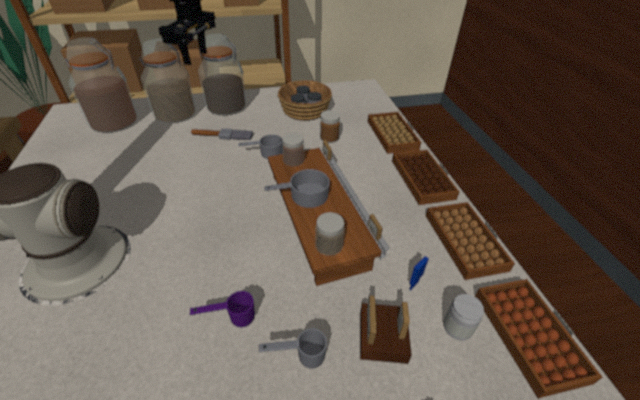

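The top view shows the large cup at (319,205) on the shelf, the medium at (208,235), and two small-shaped cups: steel at (454,230) and purple at (417,276). I want the steel one. The block at (447,180) carries two holders. A blue narrow holder lies at (413,140) and isn't needed. Next I'll take an enlarged crop to confirm this.

Run:
```python
import cv2,pickle,numpy as np
d=pickle.load(open("c0.pkl","rb"))
f=d["top"]["frame"]; g=np.clip(f.astype(float)*1.6,0,255).astype(np.uint8)
def cr(g,x,y,w,h,k): return cv2.resize(g[y:y+h,x:x+w],None,fx=k,fy=k,interpolation=cv2.INTER_CUBIC)
a=cr(g,395,125,80,120,5); b=cr(g,185,150,80,120,5)
cv2.imwrite("pics/crop1.png",np.hstack([a,b]))
s=np.clip(d["side"]["frame"].astype(float)*1.5,0,255).astype(np.uint8)
cv2.imwrite("pics/crop2.png",cr(s,230,130,240,240,2.5))
```

```text
(no output)
```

View pics/crop1.png

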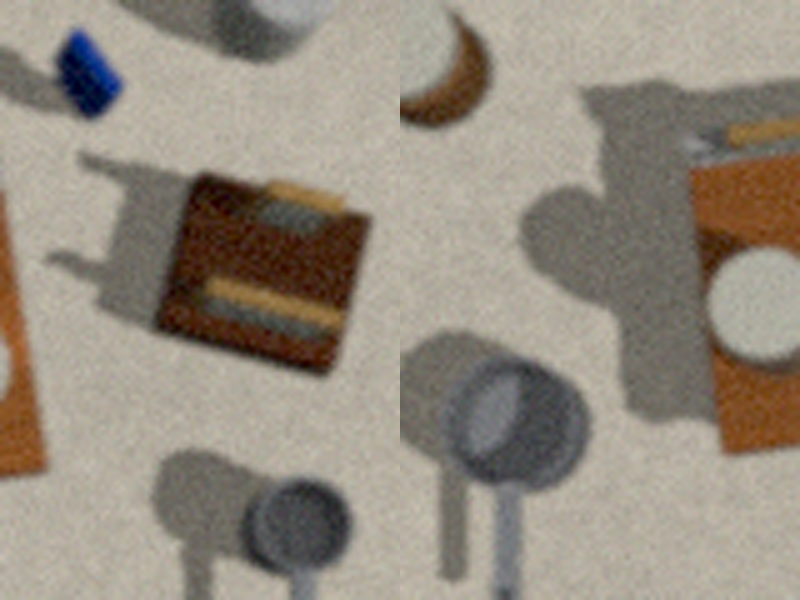

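View pics/crop2.png

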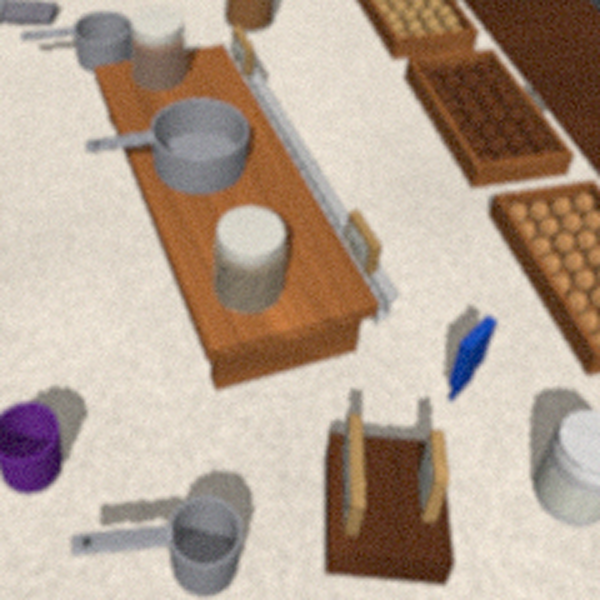

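The crops confirm that the steel small cup is at (454,230). The wide holder is in the near slot at (449,187), its frame visibly wider than the far one at (455,164). The medium cup is at (208,235). Now I'll measure them.

```bash
cat > h.py <<'E'
import cv2,numpy as np
def ray(c,p):
    f=200/np.tan(np.radians(c["vertical_fov"]/2))
    v=c["rotation"]@np.array([(p[0]-c["cx"])/f,(p[1]-c["cy"])/f,1.]); return c["eye"],v/np.linalg.norm(v)
def plane(c,p,z):
    e,v=ray(c,p); return e+v*(z-e[2])/v[2]
def tri(c1,p1,c2,p2):
    e1,v1=ray(c1,p1);e2,v2=ray(c2,p2)
    t=np.linalg.lstsq(np.c_[v1,-v2],e2-e1,rcond=None)[0]
    a=e1+t[0]*v1;b=e2+t[1]*v2; return (a+b)/2,np.linalg.norm(a-b)
def proj(c,P):
    f=200/np.tan(np.radians(c["vertical_fov"]/2)); q=c["rotation"].T@(np.array(P)-c["eye"])
    return np.array([c["cx"]+f*q[0]/q[2],c["cy"]+f*q[1]/q[2]])
def blob(m,seed,k=0,win=45):
    """hull of mask blob nearest seed, after opening with kernel k"""
    w=np.zeros_like(m);x,y=seed;w[max(0,y-win):y+win,max(0,x-win):x+win]=1;m=m*w
    if k: m=cv2.morphologyEx(m,cv2.MORPH_OPEN,cv2.getStructuringElement(cv2.MORPH_ELLIPSE,(k,k)))
    cs=cv2.findContours(m,cv2.RETR_EXTERNAL,cv2.CHAIN_APPROX_NONE)[0]
    cs=[q for q in cs if cv2.contourArea(q)>15]
    return max(cs,key=lambda q:cv2.pointPolygonTest(q,(float(x),float(y)),True))
def cen(q):
    M=cv2.moments(cv2.convexHull(q));return np.array([M["m10"]/M["m00"],M["m01"]/M["m00"]])
def bluish(f,t=-2):
    b=cv2.GaussianBlur(f,(3,3),0).astype(int); return ((b[...,0]-b[...,2])>t).astype(np.uint8)
def orange(f):
    h=cv2.cvtColor(cv2.GaussianBlur(f,(3,3),0),cv2.COLOR_BGR2HSV); return ((h[...,1]>120)&(h[...,0]<25)).astype(np.uint8)
E
python3 - <<'E'
import pickle
from h import *
d=pickle.load(open("c0.pkl","rb"));T,S=d["top"],d["side"]
f=T["frame"]
for n,p in dict(table=(230,300),shadow=(195,225),cupM=(213,240),cupfl=(208,232),lidJ=(258,211),wood=(290,200),block=(440,170),wide=(449,184)).items(): print(n,f[p[1]-1:p[1]+2,p[0]-1:p[0]+2].reshape(-1,3).mean(0).round())
for n,pt,ps,z in(("M",(208,235),(270,147),.0235),("S",(454,230),(312,349),.025),("L",(319,205),(311,188),.092)):
    qt=blob(bluish(T["frame"]),pt,9);qs=blob(bluish(S["frame"]),ps,11 if n!='M' else 9)
    ct,cs=cen(qt),cen(qs);print(n,ct,cv2.boundingRect(qt),cs,cv2.boundingRect(qs),plane(T,ct,z).round(4),plane(S,cs,z).round(4),tri(T,ct,S,cs))
q=blob(orange(f),(290,200),5,120);R=cv2.minAreaRect(q);bx=cv2.boxPoints(R);print("shelf",[plane(T,b,.07).round(4) for b in bx],R)
m=np.hstack([bluish(f)*255,orange(f)*255])
cv2.imwrite("pics/m.png",m[100:300,:])
E
```

```text
table [102. 110. 114.]
shadow [64. 68. 71.]
cupM [47. 44. 44.]
cupfl [62. 60. 59.]
lidJ [100. 108. 109.]
wood [ 7. 24. 44.]
block [10. 23. 44.]
wide [39. 66. 84.]
M [207.02838112 234.64639444] (193, 221, 29, 28) [270.57929725 144.77825261] (260, 135, 22, 21) [0.4694 0.3347 0.0235] [0.4696 0.3416 0.0235] (array([0.46897391, 0.33347474, 0.02882785]), np.float64(0.00014418899758297536))
S [454.04028021 230.02977233] (444, 221, 21, 19) [311.15204349 346.99456318] (296, 328, 30, 40) [ 0.4663 -0.3136  0.025 ] [ 0.4669 -0.3088  0.025 ] (array([ 0.46597058, -0.31199002,  0.03168197]), np.float64(0.0005884125026582733))
L [318.4567423  204.61852057] (302, 188, 34, 35) [309.26682692 187.81442308] (291, 171, 37, 35) [0.5323 0.0394 0.092 ] [0.5317 0.0385 0.092 ] (array([0.53212118, 0.03940908, 0.09127779]), np.float64(0.0005986439902435126))
shelf [array([0.5945, 0.2369, 0.07  ]), array([ 0.6422, -0.1622,  0.07  ]), array([ 0.4947, -0.1759,  0.07  ]), array([0.4486, 0.2163, 0.07  ])] ((322.4836120605469, 201.11129760742188), (57.02547073364258, 155.57594299316406), 81.97276306152344)
```

Request:
{"api": "step_arm", "payload": {"targets": "0 0 1.5 -6.6;0 0 1.5 -6.6;0 0 1.5 -6.6;0 0 1.5 -6.7;2.4 2.8 0 0;2.4 2.8 0 0;2.4 2.8 0 0;2.4 2.8 0 0;2.4 2.8 0 0;2.4 2.8 0 0;2.3 2.8 0 0;2.3 2.9 0 0", "claw": 8.7}}

```text
time_s: 1.1
tcp_pos: [0.4696, 0.3326, 0.1623]
ee_rot: [[1.0, -0.0, -0.0], [-0.0, -1.0, -0.0], [-0.0, 0.0, -1.0]]
wrist_force: [1.0, 0.8, -1.0]
gripper_width: 0.996
gripper_force: 0.0
```

Request:
{"api": "step_arm", "payload": {"targets": "0 0 3 0;0 0 3 0;0 0 3 0;0 0 2 0;0 0 1 0;0 0.1 0.1 0;0 0 0 0"}}

```text
time_s: 1.68
tcp_pos: [0.4691, 0.3332, 0.0415]
ee_rot: [[1.0, 0.0, -0.0], [0.0, -1.0, -0.001], [-0.0, 0.001, -1.0]]
wrist_force: [0.1, 0.1, 1.1]
gripper_width: 1.0
gripper_force: 0.0
```

Request:
{"api": "step_arm", "payload": {"targets": "0 0 0 0;0 0 0 0;0 0 0 0;0 0 0 0;0 0 0 0;0 0 0 0", "claw": 5.5}}

```text
time_s: 2.18
tcp_pos: [0.4693, 0.3336, 0.0428]
ee_rot: [[1.0, 0.0, 0.001], [0.0, -1.0, 0.001], [0.001, -0.001, -1.0]]
wrist_force: [-1.2, -2.2, 6.0]
gripper_width: 0.798
gripper_force: 30.0
```

Request:
{"api": "step_arm", "payload": {"targets": "0 0 -0.5 0;0 0 -1 0;0 0 -2 0;0 0 -3 0;0 0 -3 0;0 0 -3 0;0 0 -3 0;0 0 0 0"}}

```text
time_s: 2.85
tcp_pos: [0.4719, 0.3357, 0.2044]
ee_rot: [[1.0, 0.001, 0.011], [0.001, -1.0, 0.009], [0.011, -0.009, -1.0]]
wrist_force: [1.2, 0.6, 0.5]
gripper_width: 0.802
gripper_force: 30.0
```

```bash
cat > look.py <<'E'
import sys,pickle
from station import sense,cams
from h import *
def look(tag):
    d={n:cams.capture(n) for n in("top","side")};pickle.dump(d,open(f"{tag}.pkl","wb"));return d
def crop(c,P,out,w=80,h=60,k=5):
    x,y=proj(c,P).astype(int);x=max(0,x-w);y=max(0,y-h)
    g=np.clip(c["frame"][y:y+2*h,x:x+2*w].astype(float)*1.5,0,255).astype(np.uint8)
    print("crop origin",x,y,"scale",k);return cv2.resize(g,(800,600),interpolation=cv2.INTER_CUBIC)[:600]
E
python3 - <<'E'
from look import *
d=look("c1");s=sense();print(s["tcp_pos"],s["gripper_width"],s["wrist_force"])
a=crop(d["top"],s["tcp_pos"],0);b=crop(d["side"],s["tcp_pos"],0)
cv2.imwrite("pics/g1.png",np.hstack([a[:,200:600],b[:,200:600]]))
E
```

```text
[0.46915703 0.33370121 0.19846352] 0.8014890015056253 [-0.59144148 -0.17294482 -1.83496822]
crop origin 109 168 scale 5
crop origin 186 32 scale 5
```

View pics/g1.png

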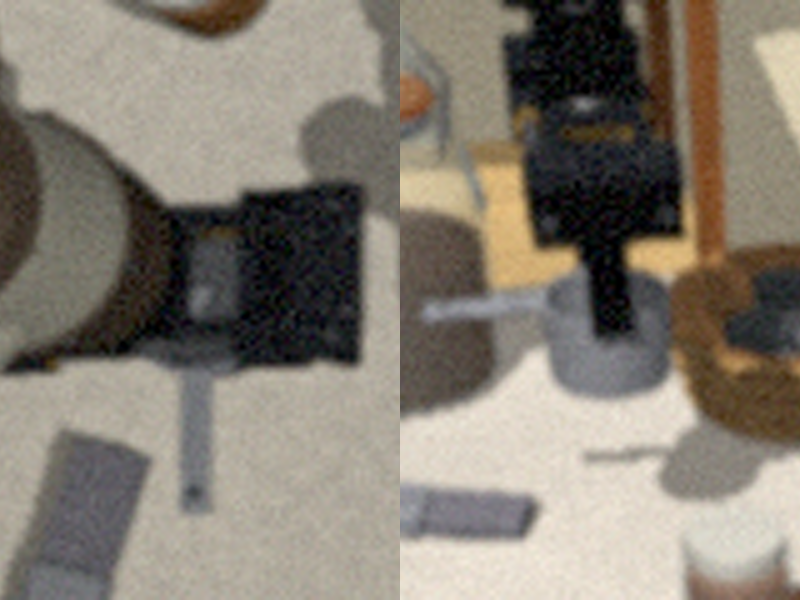

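The medium cup is held level by its rim. In the crops the handle points along −x, with its end near top px (188,269). I'll carry it above the large cup.

Request:
{"api": "step_arm", "payload": {"targets": "0.4 1.8 0 0;0.8 3.7 0 0;0.8 3.7 0 0;0.8 3.7 0 0;0.8 3.7 0 0;0.8 3.7 0 0;0.8 3.7 0 0;0.8 3.7 0 0;0.3 1.7 0 -7;0 0 0 -7;0 0 0 -7;0 0 0 -7"}}

```text
time_s: 3.95
tcp_pos: [0.5308, 0.0382, 0.1949]
ee_rot: [[0.881, 0.473, -0.004], [0.473, -0.881, -0.001], [-0.003, -0.001, -1.0]]
wrist_force: [-0.3, 0.4, -0.2]
gripper_width: 0.798
gripper_force: 30.0
```

Request:
{"api": "step_arm", "payload": {"targets": "0 0 1.5 0;0 0 1 0;0 0 0 0;0 0 0 0"}}

```text
time_s: 4.28
tcp_pos: [0.5309, 0.0389, 0.1701]
ee_rot: [[0.883, 0.469, -0.003], [0.469, -0.883, -0.001], [-0.004, -0.001, -1.0]]
wrist_force: [0.3, 0.4, -0.8]
gripper_width: 0.807
gripper_force: 30.0
```

Run:
```python
from look import *
d=look("c2");s=sense();print(s["tcp_pos"],s["joints"].round(1),s["gripper_width"],s["wrist_force"])
a=crop(d["top"],s["tcp_pos"],0);b=crop(d["side"],s["tcp_pos"],0)
cv2.imwrite("pics/g2.png",np.hstack([a[:,200:600],b[:,200:600]]))
```

```text
[0.53200316 0.03924213 0.17160097] [ 21.7  15.7 -16.7   0.  -57.6  96.3] 0.8015218975333712 [ 0.15976559 -0.30196962 -0.77351401]
crop origin 237 139 scale 5
crop origin 229 100 scale 5
```

View pics/g2.png

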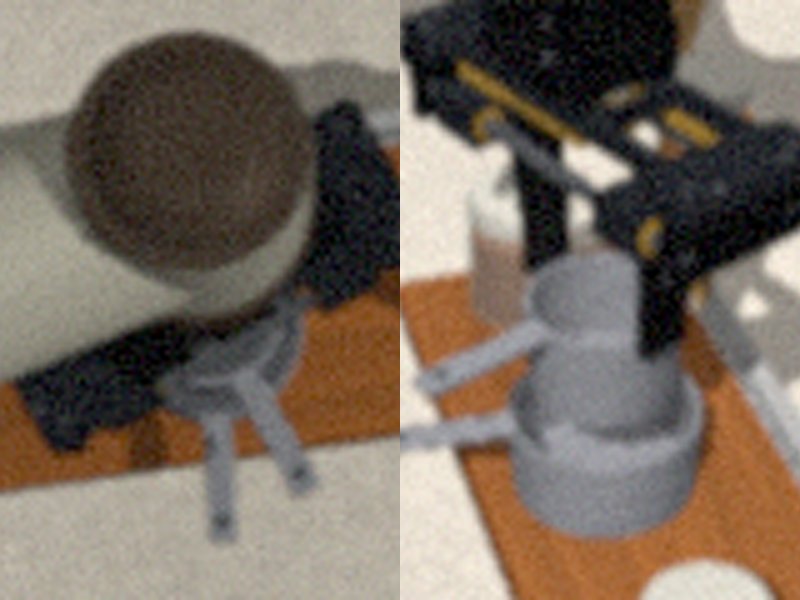

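Run:
```python
from look import *
d=pickle.load(open("c2.pkl","rb"));T,S=d["top"],d["side"]
u=np.array([.883,.469,0])
p=plane(T,(337.5,235.5),.176);print("axis by handle end",p+.098*u)
for n,c in d.items(): print(n,"expected handle end",proj(c,np.array([.532,.0392,.175])-.098*u)," large handle end",proj(c,[.532-.106,.0394,.112]))
```

```text
axis by handle end [0.53318834 0.04141877 0.176     ]
top expected handle end [338.45757358 236.02307245]  large handle end [319.22929698 246.52313099]
side expected handle end [272.72264394 176.43875898]  large handle end [263.73178837 186.71363956]
```

Request:
{"api": "step_arm", "payload": {"targets": "0 0 1.5 0;0 0 1.5 0;0 0 1 0;0 0 0.8 0;0 0 0.4 0;0 0 0.2 0;0 0 0.1 0;0 0 0 0;0 0 0 0"}}

```text
time_s: 5.13
tcp_pos: [0.5323, 0.0393, 0.1171]
ee_rot: [[0.883, 0.469, 0.001], [0.469, -0.883, 0.0], [0.001, 0.0, -1.0]]
wrist_force: [-0.4, 0.1, -0.4]
gripper_width: 0.801
gripper_force: 30.0
```

Request:
{"api": "step_arm", "payload": {"targets": "0 0 0 0;0 0 0 0;0 0 0 0;0 0 -1 0;0 0 -2 0;0 0 -3 0;0 0 -3 0", "claw": 8.4}}

```text
time_s: 5.72
tcp_pos: [0.5315, 0.0389, 0.2079]
ee_rot: [[0.883, 0.469, -0.001], [0.469, -0.883, -0.001], [-0.001, 0.0, -1.0]]
wrist_force: [0.9, 0.6, -0.3]
gripper_width: 0.966
gripper_force: 0.0
```

Request:
{"api": "step_arm", "payload": {"targets": "0 0 0 7;0 0 0 7;0 0 0 7;0 0 0 7;-0.6 3.3 0 0;-0.7 3.6 0 0;-0.7 3.6 0 0;-0.7 3.6 0 0;-0.7 3.6 0 0;-0.7 3.6 0 0;-0.7 3.6 0 0;-0.7 3.6 0 0", "claw": 8.0}}

```text
time_s: 6.72
tcp_pos: [0.4763, -0.2476, 0.2078]
ee_rot: [[1.0, 0.0, 0.002], [0.0, -1.0, -0.001], [0.002, 0.001, -1.0]]
wrist_force: [0.6, -0.1, 0.1]
gripper_width: 0.921
gripper_force: 0.0
```

Request:
{"api": "step_arm", "payload": {"targets": "-0.7 3.6 0 0;-0.4 2.8 0 0;0 0 3 0;0 0 3 0;0 0 3 0;0 0 2 0;0 0 1 0;0 0 0 0;0 0 0 0"}}

```text
time_s: 7.47
tcp_pos: [0.4665, -0.3102, 0.0875]
ee_rot: [[1.0, 0.0, 0.001], [0.0, -1.0, -0.001], [0.001, 0.001, -1.0]]
wrist_force: [1.0, 0.4, 0.7]
gripper_width: 0.921
gripper_force: 0.0
```

Run:
```python
from look import *
d=look("c3");s=sense();T,S=d["top"],d["side"];print(s["tcp_pos"],s["joints"].round(1))
q=blob(bluish(T["frame"]),(209+110,205),9);print("L/M",cen(q),plane(T,cen(q),.096))
a=crop(T,[.532,.039,.1],0);b=crop(S,[.466,-.312,.06],0)
cv2.imwrite("pics/g3.png",np.hstack([a[:,200:600],b[:,200:600]]))
```

```text
[ 0.46717759 -0.31028406  0.08850846] [-17.   23.4 -18.9   0.  -47.4 107. ]
L/M [318.6403797  204.72070099] [0.53147679 0.03887027 0.096     ]
crop origin 238 144 scale 5
crop origin 231 279 scale 5
```

View pics/g3.png

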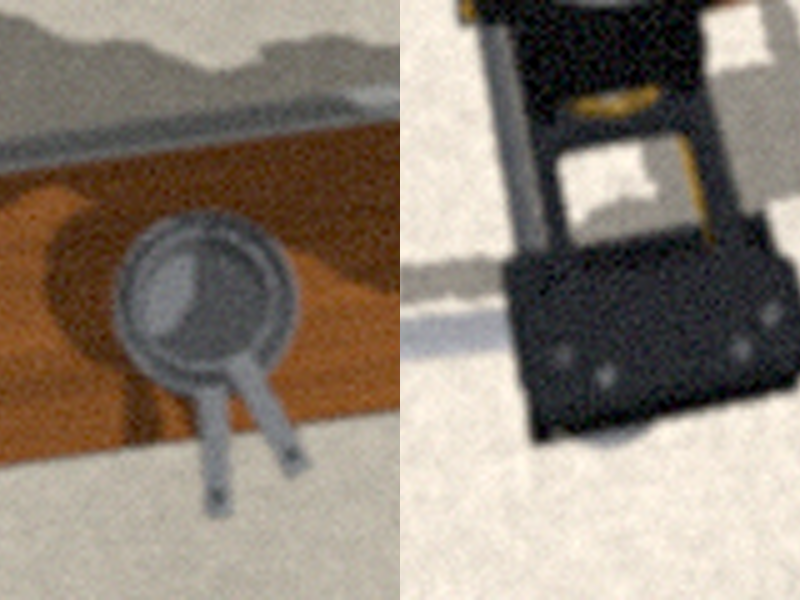

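The left crop shows the medium cup nested concentrically in the large one, rim centre about (319,204), with the handles fanned. I'll go on to grasp the small cup.

Request:
{"api": "step_arm", "payload": {"targets": "0 0.1 2 0;0 0.1 1.2 0;0 0 0.6 0;0 0 0.4 0;0 0 0 0"}}

```text
time_s: 7.98
tcp_pos: [0.4661, -0.3119, 0.0449]
ee_rot: [[1.0, -0.0, 0.0], [-0.0, -1.0, -0.0], [0.0, 0.0, -1.0]]
wrist_force: [0.3, -0.8, 0.0]
gripper_width: 0.921
gripper_force: 0.0
```

Request:
{"api": "step_arm", "payload": {"targets": "0 0 0 0;0 0 0 0;0 0 0 0;0 0 0 0;0 0 0 0;0 0 0 0;0 0 0 0", "claw": 3.5}}

```text
time_s: 8.57
tcp_pos: [0.4659, -0.3119, 0.0449]
ee_rot: [[1.0, -0.0, 0.0], [-0.0, -1.0, -0.0], [0.0, 0.0, -1.0]]
wrist_force: [-0.2, 0.6, 2.0]
gripper_width: 0.578
gripper_force: 30.0
```

Request:
{"api": "step_arm", "payload": {"targets": "0 0 -0.5 0;0 0 -1 0;0 0 -2 0;0 0 -3 0;0 0 -3 0;0 0 -3 0;0 0 -3 0;0 0 -1 0;0 0 0 0"}}

```text
time_s: 9.32
tcp_pos: [0.4673, -0.3125, 0.2135]
ee_rot: [[1.0, 0.0, 0.007], [0.0, -1.0, -0.003], [0.007, 0.003, -1.0]]
wrist_force: [0.9, -0.4, -1.5]
gripper_width: 0.576
gripper_force: 30.0
```

Run:
```python
from look import *
T=pickle.load(open("c3.pkl","rb"))["top"]
print("M axis by eye",plane(T,(319.4,204),.121))
d=look("c4");s=sense();print(s["tcp_pos"],s["gripper_width"],s["wrist_force"])
q=blob(bluish(d["top"]["frame"]),tuple(proj(d["top"],s["tcp_pos"]+[-.07,0,0]).astype(int)),0);e=q[q[:,0,1].argmax()][0];print("handle end px",e,"axis",plane(d["top"],e,s["tcp_pos"][2]+.003)+[.09,0,0])
```

```text
M axis by eye [0.52964563 0.03663655 0.121     ]
[ 0.46503075 -0.3112416   0.20875136] 0.5774383692440306 [ 0.55488683 -0.17066667 -1.75505088]
handle end px [472 261] axis [ 0.46965763 -0.30304672  0.21175136]
```

Request:
{"api": "step_arm", "payload": {"targets": "0.4 -1.8 0 0;0.7 -3.6 0 0;0.7 -3.6 0 0;0.7 -3.6 0 0;0.7 -3.6 0 0;0.7 -3.6 0 0;0.7 -3.6 0 0;0.7 -3.6 0 0;0.7 -3.6 0 0;0.5 -3 0 0;0 -1.4 0 7;0 0 0 7"}}

```text
time_s: 10.42
tcp_pos: [0.5298, 0.0408, 0.2066]
ee_rot: [[0.97, -0.244, -0.005], [-0.244, -0.97, -0.001], [-0.005, 0.002, -1.0]]
wrist_force: [-0.9, 0.1, -1.2]
gripper_width: 0.574
gripper_force: 30.0
```

Request:
{"api": "step_arm", "payload": {"targets": "0 0 1 7;0 0 1 7;0 0 1 0;0 0 0.5 0;0 0 0 0;0 0 0 0"}}

```text
time_s: 10.92
tcp_pos: [0.5305, 0.0379, 0.1737]
ee_rot: [[0.884, -0.468, -0.002], [-0.468, -0.884, -0.001], [-0.001, 0.002, -1.0]]
wrist_force: [0.6, -0.6, -1.2]
gripper_width: 0.577
gripper_force: 30.0
```

Run:
```python
from look import *
d=look("c5");s=sense();print(s["tcp_pos"],s["ee_rot"].round(3)[0],s["joints"].round(1),s["gripper_width"],s["wrist_force"])
a=crop(d["top"],s["tcp_pos"],0);b=crop(d["side"],s["tcp_pos"],0)
cv2.imwrite("pics/g5.png",np.hstack([a[:,200:600],b[:,200:600]]))
```

```text
[0.53120161 0.03810324 0.17482036] [ 0.883 -0.469  0.001] [ 21.6  15.4 -16.6   0.  -57.9  40.5] 0.5790498926019303 [ 0.50302127 -0.35523286 -1.50659632]
crop origin 238 140 scale 5
crop origin 229 99 scale 5
```

View pics/g5.png

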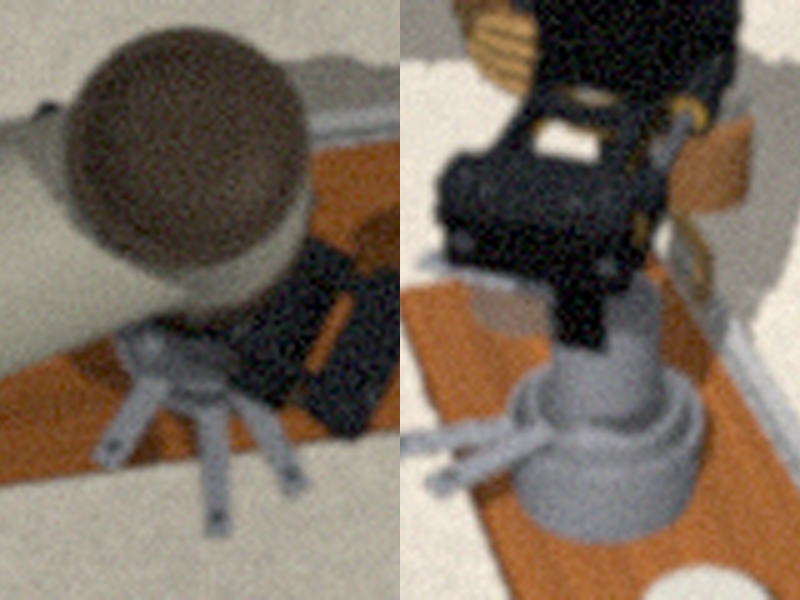

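The small cup hangs centred over the medium one: cup axes all sit near side px (350,185) and the three handles are fanned. I'll lower it and release.

Request:
{"api": "step_arm", "payload": {"targets": "0 0 1.5 0;0 0 1.3 0;0 0 1 0;0 0 0.6 0;0 0 0.4 0;0 0 0.2 0;0 0 0.1 0;0 0 0 0;0 0 0 0"}}

```text
time_s: 11.77
tcp_pos: [0.5312, 0.0383, 0.1241]
ee_rot: [[0.883, -0.47, 0.001], [-0.47, -0.883, 0.0], [0.001, -0.001, -1.0]]
wrist_force: [0.3, -0.2, -1.0]
gripper_width: 0.582
gripper_force: 30.0
```

Request:
{"api": "step_arm", "payload": {"targets": "0 0 0 0;0 0 0 0;0 0 0 0;0 0 -1 0;0 0 -2 0;0 0 -3 0;0 0 -3 0;0 0 0 -7;0 0 0 -7;0 0 0 -7;0 0 0 -7", "claw": 6.5}}

```text
time_s: 12.68
tcp_pos: [0.5311, 0.0382, 0.215]
ee_rot: [[1.0, 0.006, 0.002], [0.006, -1.0, 0.001], [0.002, -0.001, -1.0]]
wrist_force: [0.3, 0.2, -0.0]
gripper_width: 0.747
gripper_force: 0.0
```

Run:
```python
from look import *
d=pickle.load(open("c0.pkl","rb"));T,S=d["top"],d["side"]
def wood(f):
    b=cv2.GaussianBlur(f,(3,3),0).astype(int);return ((b[...,2]-b[...,0]>28)&(b[...,2]>66)).astype(np.uint8)
qt=blob(wood(T["frame"]),(449,186),0,20);R=cv2.minAreaRect(qt);B=cv2.boxPoints(R);print(R)
B=B[B[:,0].argsort()];L,Rt=B[:2].mean(0),B[2:].mean(0);print("ends",L,Rt)
qs=blob(wood(S["frame"]),(371,325),0,35);print(cv2.boundingRect(qs),cv2.contourArea(qs))
top=qs[qs[:,0,1].argmin()][0];bot=qs[qs[:,0,1].argmax()][0];print(top,bot)
print("far end tri",tri(T,L,S,top.astype(float)))
for z in(.08,.09,.1,.11):
    a,b=plane(T,L,z),plane(T,Rt,z);print(z,a[:2].round(4),b[:2].round(4),"len",np.linalg.norm(a-b).round(4),"yaw",np.degrees(np.arctan2(-(a-b)[0],(a-b)[1])).round(2),"in side",proj(S,a).round(1),proj(S,b).round(1))
# block mask
hb=cv2.cvtColor(cv2.GaussianBlur(S["frame"],(3,3),0),cv2.COLOR_BGR2HSV)
m=((hb[...,1]>100)&(hb[...,2]<75)).astype(np.uint8)
q=blob(m,(385,345),3,40);print("block side",cv2.approxPolyDP(cv2.convexHull(q),3,True)[:,0].tolist())
hb=cv2.cvtColor(cv2.GaussianBlur(T["frame"],(3,3),0),cv2.COLOR_BGR2HSV)
m=((hb[...,1]>100)&(hb[...,2]<75)).astype(np.uint8)
q=blob(m,(444,178),3,30);print("block top",cv2.approxPolyDP(cv2.convexHull(q),3,True)[:,0].tolist())
g=lambda c,x,y,w,h,k:cv2.resize(np.clip(c["frame"][y:y+h,x:x+w].astype(float)*1.8,0,255).astype(np.uint8),None,fx=k,fy=k,interpolation=cv2.INTER_CUBIC)
cv2.imwrite("pics/hold.png",np.hstack([g(S,345,270,75,100,5.9)[:590],g(T,422,150,55,100,5.9)[:590]]))
```

```text
((450.1038513183594, 185.1192169189453), (27.451913833618164, 3.683643341064453), 15.255120277404785)
ends [436.86154 181.50768] [463.34616 188.73076]
(363, 295, 15, 56) 375.5
[371 295] [364 350]
far end tri (array([ 0.58597003, -0.26359687,  0.08156078]), np.float64(0.0004535502816293639))
0.08 [ 0.5865 -0.264 ] [ 0.5662 -0.3303] len 0.0693 yaw -17.03 in side [371.4 295.6] [372.4 331.8]
0.09 [ 0.5846 -0.2618] [ 0.5645 -0.3275] len 0.0688 yaw -17.03 in side [370.6 291.6] [371.6 327.4]
0.1 [ 0.5828 -0.2596] [ 0.5628 -0.3248] len 0.0682 yaw -17.03 in side [369.9 287.5] [370.7 323. ]
0.11 [ 0.581  -0.2574] [ 0.5611 -0.3221] len 0.0677 yaw -17.03 in side [369.1 283.3] [369.9 318.5]
block side [[363, 305], [399, 308], [408, 335], [410, 354], [406, 362], [361, 357]]
block top [[435, 161], [467, 169], [459, 198], [427, 189]]
```

Request:
{"api": "step_arm", "payload": {"targets": "0.3 1.8 0 0;0.5 3.7 0 0;0.5 3.7 0 0;0.5 3.7 0 0;0.5 3.7 0 0;0.5 3.7 0 0;0.5 3.7 0 0;0.5 3.7 0 0;0.5 3.7 0 0;0.2 2.1 0 7;0 0 0 7;0 0 0 7", "claw": 4}}

```text
time_s: 13.68
tcp_pos: [0.5755, -0.2988, 0.2139]
ee_rot: [[0.93, -0.367, 0.0], [-0.367, -0.93, -0.0], [0.0, 0.0, -1.0]]
wrist_force: [-0.0, 1.6, 0.6]
gripper_width: 0.456
gripper_force: 0.0
```

Request:
{"api": "step_arm", "payload": {"targets": "0 0 1 7.1;0 0 1 7.1;0 0 1 7.1;0 0 1 7.1;0 0 1 7.1;0 0 1 7.1;0 0 1 7.1;0 0 1 7.1;0 0 1 7.1;0 0 0 7.1;0 0 0 7.1;0 0 0 7.1"}}

```text
time_s: 14.68
tcp_pos: [0.576, -0.297, 0.1243]
ee_rot: [[-0.285, -0.959, 0.0], [-0.959, 0.285, -0.0], [0.0, -0.001, -1.0]]
wrist_force: [0.1, 0.0, 0.2]
gripper_width: 0.458
gripper_force: 0.0
```

Request:
{"api": "step_arm", "payload": {"targets": "0 0 0 0.8;0 0 0 0;0 0 0 0"}}

```text
time_s: 14.93
tcp_pos: [0.576, -0.2969, 0.1241]
ee_rot: [[-0.29, -0.957, 0.001], [-0.957, 0.29, -0.0], [0.0, -0.001, -1.0]]
wrist_force: [-0.7, -1.0, 0.3]
gripper_width: 0.465
gripper_force: 0.0
```

Run:
```python
from look import *
d=look("c6");s=sense();T,S=d["top"],d["side"];print(s["tcp_pos"],s["ee_rot"].round(3),s["joints"].round(1))
print("err in tool cm", s["ee_rot"].T@(np.array([.5763,-.297,.048])-s["tcp_pos"])*100)
g=lambda c,x,y,w,h,k:cv2.resize(np.clip(c["frame"][y:y+h,x:x+w].astype(float)*1.6,0,255).astype(np.uint8),None,fx=k,fy=k,interpolation=cv2.INTER_CUBIC)
cv2.imwrite("pics/g6.png",np.hstack([g(S,330,260,90,120,5),g(T,285,160,70,120,5)]))
```

```text
[ 0.57584207 -0.2968974   0.12388017] [[-0.291 -0.957  0.   ]
 [-0.957  0.291 -0.   ]
 [ 0.    -0.    -1.   ]] [-13.   28.7  -3.6   0.  -57.6  -3.9]
err in tool cm [-3.70963571e-03 -4.35832163e-02  7.58803597e+00]
```

View pics/g6.png

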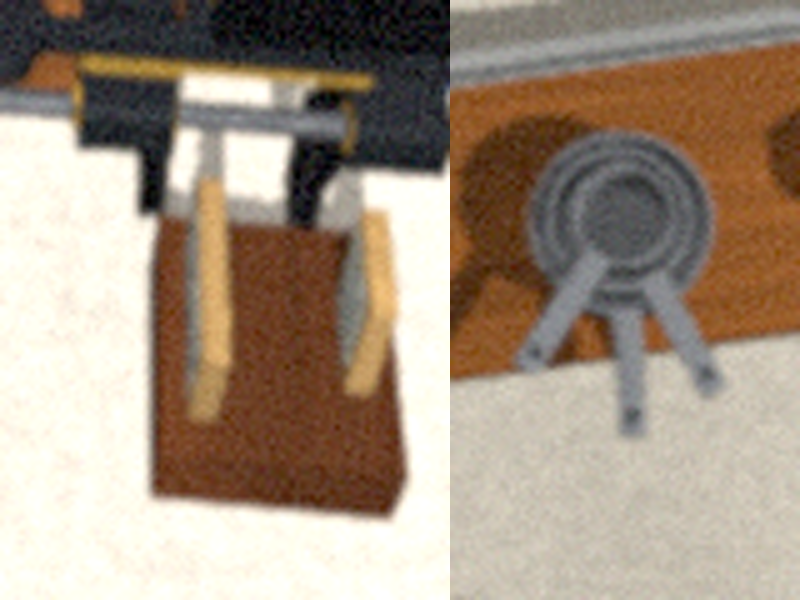

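All three cups are nested and concentric at about top px (320,203), with handles fanned. In the side crop the fingers, tips at px (360,300) and (391,303), straddle the wide holder. I'll descend and grip.

Request:
{"api": "step_arm", "payload": {"targets": "0 0 2 0;0 0 2 0;0 0 1.6 0;0 0 1 0;0 0 0.6 0;0 0 0.3 0;0 0 0 0;0 0 0 0"}}

```text
time_s: 15.7
tcp_pos: [0.5764, -0.297, 0.0494]
ee_rot: [[-0.292, -0.956, 0.001], [-0.956, 0.292, -0.001], [0.0, -0.001, -1.0]]
wrist_force: [-0.1, 0.6, -0.1]
gripper_width: 0.462
gripper_force: 0.0
```

Request:
{"api": "step_arm", "payload": {"targets": "0 0 0 0;0 0 0 0;0 0 0 0;0 0 0 0;0 0 0 0;0 0 0 0;0 0 0 0", "claw": 0}}

```text
time_s: 16.28
tcp_pos: [0.5769, -0.2971, 0.049]
ee_rot: [[-0.293, -0.956, 0.003], [-0.956, 0.293, -0.001], [0.0, -0.003, -1.0]]
wrist_force: [1.9, -1.0, 0.2]
gripper_width: 0.112
gripper_force: 30.0
```

Run:
```python
from station import sense
for k in("tcp_pos","gripper_width","wrist_force","moment","gripper_force"):print(k,sense()[k])
```

```text
tcp_pos [ 0.57686454 -0.29714068  0.04895715]
gripper_width 0.11234694750510679
wrist_force [ 1.92546919 -0.98100922  0.15364574]
moment [-0.21319036 -0.72975409 -0.06199586]
gripper_force 29.99849843650736
```

Request:
{"api": "step_arm", "payload": {"targets": "0 0 -0.4 0;0 0 -0.8 0;0 0 -1.5 0;0 0 -2 0;0 0 -2.5 0;0 0 -3 0;0 0 -3 0;0 0 -1.8 0;0 0 0 0;0 0 0 0"}}

```text
time_s: 17.12
tcp_pos: [0.5752, -0.2966, 0.1999]
ee_rot: [[-0.293, -0.956, 0.001], [-0.956, 0.293, 0.0], [-0.001, -0.001, -1.0]]
wrist_force: [-0.5, 0.1, -1.4]
gripper_width: 0.113
gripper_force: 30.0
```

Run:
```python
from look import *
d7=look("c7");s=sense();print(s["tcp_pos"],s["gripper_width"],s["wrist_force"])
def wood(f,t):
    b=cv2.GaussianBlur(f,(3,3),0).astype(int);return ((b[...,2]-b[...,0]>28)&(b[...,2]>t)).astype(np.uint8)
C=np.array([.545,.0288]);a=np.radians(6.75);Ux=np.array([np.cos(a),np.sin(a)]);Uy=np.array([-np.sin(a),np.cos(a)])
for tag in("c0","c6"):
    d=pickle.load(open(tag+".pkl","rb"));T,S=d["top"],d["side"]
    for sy in(-.15,.15):
        P=np.r_[C+.08*Ux+sy*Uy,.108];p=proj(T,P)
        try:
            q=blob(wood(T["frame"],66),tuple(p.round().astype(int)),0,16);R=cv2.minAreaRect(q);w=plane(T,R[0],.108)[:2]-C
            print(tag,"exp px",p.round(1),R,"local",(w@Ux).round(4),(w@Uy).round(4))
        except Exception as e: print(e)
    # brightness profile across rail, averaged along rail at z=.07/.075
    ys=np.arange(-.09,.10,.002);xs=np.arange(.06,.105,.0025)
    for z in(.072,):
        pr=[np.mean([cv2.getRectSubPix(T["frame"],(1,1),tuple(map(float,proj(T,np.r_[C+x*Ux+y*Uy,z])))) [0,0] for y in ys],axis=0) for x in xs]
        print([(round(1000*x,1),*v.round().astype(int)) for x,v in zip(xs,pr)])
```

```text
[ 0.57431472 -0.29624522  0.19713043] 0.11656700462373684 [ 0.2960862  -0.08205043 -1.26983212]
c0 exp px [377.1 159.2] ((377.02313232421875, 159.18463134765625), (3.348937749862671, 16.37258529663086), 82.87498474121094) local 0.08 -0.1499
c0 exp px [258.8 175.7] ((259.41998291015625, 175.44000244140625), (3.535533905029297, 17.39482879638672), 81.8698959350586) local 0.0804 0.1484
[(np.float64(60.0), np.int64(22), np.int64(49), np.int64(81)), (np.float64(62.5), np.int64(22), np.int64(48), np.int64(79)), (np.float64(65.0), np.int64(22), np.int64(47), np.int64(78)), (np.float64(67.5), np.int64(20), np.int64(46), np.int64(78)), (np.float64(70.0), np.int64(24), np.int64(47), np.int64(79)), (np.float64(72.5), np.int64(41), np.int64(57), np.int64(80)), (np.float64(75.0), np.int64(62), np.int64(68), np.int64(79)), (np.float64(77.5), np.int64(68), np.int64(71), np.int64(72)), (np.float64(80.0), np.int64(65), np.int64(66), np.int64(66)), (np.float64(82.5), np.int64(71), np.int64(73), np.int64(73)), (np.float64(85.0), np.int64(83), np.int64(85), np.int64(85)), (np.float64(87.5), np.int64(87)
[... 1051 characters left out ...]
np.int64(90)), (np.float64(77.5), np.int64(78), np.int64(80), np.int64(83)), (np.float64(80.0), np.int64(75), np.int64(75), np.int64(75)), (np.float64(82.5), np.int64(82), np.int64(83), np.int64(83)), (np.float64(85.0), np.int64(94), np.int64(96), np.int64(96)), (np.float64(87.5), np.int64(99), np.int64(101), np.int64(101)), (np.float64(90.0), np.int64(96), np.int64(98), np.int64(98)), (np.float64(92.5), np.int64(86), np.int64(89), np.int64(90)), (np.float64(95.0), np.int64(76), np.int64(81), np.int64(83)), (np.float64(97.5), np.int64(72), np.int64(77), np.int64(81)), (np.float64(100.0), np.int64(71), np.int64(78), np.int64(80)), (np.float64(102.5), np.int64(72), np.int64(78), np.int64(81))]
```

Request:
{"api": "step_arm", "payload": {"targets": "-1.8 0.3 0 0;-3.6 0.6 0 0;-3.7 0.6 0 0;-3.7 0.6 0 0;-3.7 0.6 0 0;-3.7 0.6 0 0;-3.7 0.5 0 -4.8;-3.7 0.5 0 -4.8;-3 0.3 0 -4.8;-2 0.2 0 -4.7;-1 0 0 -4.7;0 0 0 0"}}

```text
time_s: 18.22
tcp_pos: [0.6106, 0.0423, 0.1965]
ee_rot: [[0.123, -0.992, -0.004], [-0.992, -0.123, -0.001], [0.0, 0.004, -1.0]]
wrist_force: [0.2, 0.1, -0.4]
gripper_width: 0.113
gripper_force: 30.0
```

Request:
{"api": "step_arm", "payload": {"targets": "0 0 0 0;0 0 0 0"}}

```text
time_s: 18.38
tcp_pos: [0.6111, 0.0394, 0.1975]
ee_rot: [[0.116, -0.993, -0.002], [-0.993, -0.116, -0.001], [0.001, 0.002, -1.0]]
wrist_force: [0.2, -0.2, -0.5]
gripper_width: 0.115
gripper_force: 30.0
```

```bash
cat > err.py <<'E'
from look import *
s=sense();C=np.array([.545,.0288]);a=np.radians(6.75);Ux=np.array([np.cos(a),np.sin(a)]);Uy=np.array([-np.sin(a),np.cos(a)])
w=s["tcp_pos"][:2]-C;R=s["ee_rot"]
print("local mm",(w@Ux*1000).round(1),(w@Uy*1000).round(1),"z",s["tcp_pos"][2].round(4),"yaw err",(np.degrees(np.arctan2(R[1,0],R[0,0]))+83.25).round(2),"F",s["wrist_force"].round(1),"Flocal",(s["wrist_force"][:2]@Ux).round(1),"M",s["moment"].round(2),"w",s["gripper_width"]*87)
for x in(.080,.082): print("to local x",x,"tool cm",(R.T@(np.r_[C+x*Ux+.0107*Uy,s["tcp_pos"][2]]-s["tcp_pos"])*100).round(2))
E
python3 err.py
```

```text
local mm 66.9 2.8 z 0.1975 yaw err -0.1 F [ 0.2 -0.2 -0.5] Flocal 0.2 M [ 0.04 -0.04  0.01] w 10.00297461914356
to local x 0.08 tool cm [-0.79 -1.3  -0.  ]
to local x 0.082 tool cm [-0.79 -1.5  -0.  ]
```

Request:
{"api": "step_arm", "payload": {"targets": "-0.4 -0.7 0 0;-0.4 -0.7 1 0;0 0 2 0;0 0 2 0;0 0 1.5 0;0 0 1 0;0 0 0.2 0;0 0 0 0;0 0 0 0"}}

```text
time_s: 19.13
tcp_pos: [0.6256, 0.0498, 0.1222]
ee_rot: [[0.118, -0.993, 0.002], [-0.993, -0.118, 0.0], [0.0, -0.002, -1.0]]
wrist_force: [0.5, -0.5, -0.3]
gripper_width: 0.111
gripper_force: 30.0
```

```bash
python3 err.py
python3 - <<'E'
from look import *
d=look("c8");T,S=d["top"],d["side"];C=np.array([.545,.0288]);a=np.radians(6.75);Ux=np.array([np.cos(a),np.sin(a)]);Uy=np.array([-np.sin(a),np.cos(a)])
P=np.r_[C+.08*Ux+.0107*Uy,.085];x,y=proj(S,P).astype(int);print(x,y)
g=np.clip(S["frame"][y-40:y+35,x-50:x+50].astype(float)*1.6,0,255).astype(np.uint8)
cv2.imwrite("pics/g8.png",cv2.resize(g,(800,600),interpolation=cv2.INTER_CUBIC))
# expected tongue corners and rail points, in crop px
z0=.120-.034
for n,v in dict(tongue_bot_near=(.081,.0107-.03,z0),tongue_bot_far=(.081,.0107+.03,z0),frame_bot_near=(.081,.0107-.035,z0+.024),frame_top_near=(.081,.0107-.035,z0+.068),shelfedge_near=(.075,-.03,.07),lip_near=(.0895,-.03,.075)).items():
    print(n,((proj(S,np.r_[C+v[0]*Ux+v[1]*Uy,v[2]])-[x-50,y-40])*8).round())
E
```

```text
local mm 82.5 11.4 z 0.1222 yaw err 0.03 F [ 0.5 -0.5 -0.3] Flocal 0.4 M [ 0.07 -0.02  0.01] w 9.688057660470815
to local x 0.08 tool cm [ 0.07  0.25 -0.  ]
to local x 0.082 tool cm [ 0.07  0.05 -0.  ]
345 182
tongue_bot_near [443. 383.]
tongue_bot_far [369. 264.]
frame_bot_near [456. 331.]
frame_top_near [468. 210.]
shelfedge_near [435. 450.]
lip_near [481. 427.]
```

View pics/g8.png

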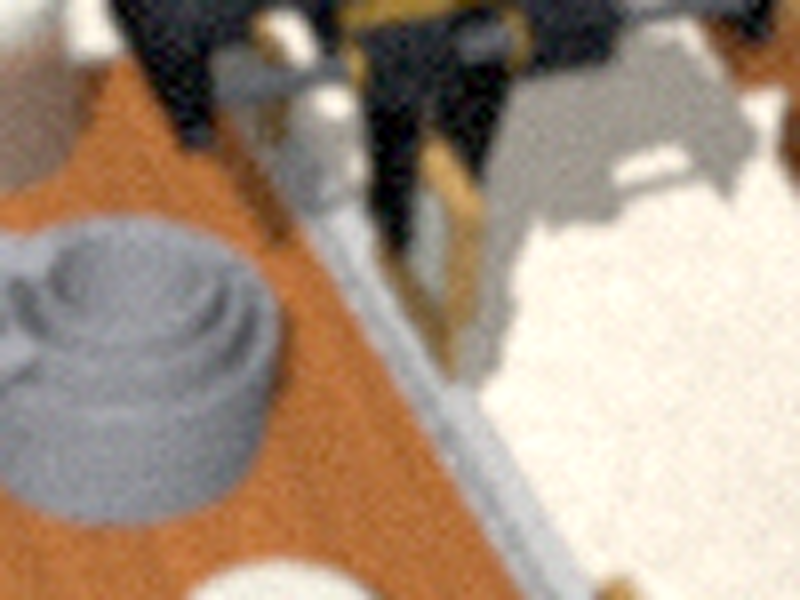

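The side crop shows the held holder upright above the rail, with its near tongue corner at about crop (452,380). I had predicted (443,383), so it sits about 1.5 mm outwards. I'll correct for that and feed it in gently.

Request:
{"api": "step_arm", "payload": {"targets": "0 0.1 0.4 0;0 0.1 0.5 0;0 0 0.4 0;0 0 0.3 0;0 0 0.2 0;0 0 0 0;0 0 0 0"}}

```text
time_s: 19.82
tcp_pos: [0.6234, 0.0498, 0.1034]
ee_rot: [[0.118, -0.993, 0.001], [-0.993, -0.118, 0.0], [-0.0, -0.001, -1.0]]
wrist_force: [2.4, 0.5, -2.5]
gripper_width: 0.109
gripper_force: 30.0
```

```bash
python3 err.py
```

```text
local mm 80.3 11.6 z 0.1034 yaw err 0.03 F [ 2.4  0.5 -2.5] Flocal 2.5 M [ 0.1  -0.85  0.02] w 9.467531992507368
to local x 0.08 tool cm [ 0.09  0.03 -0.  ]
to local x 0.082 tool cm [ 0.09 -0.17  0.  ]
```

Request:
{"api": "step_arm", "payload": {"targets": "0 -0.1 0 0;0 0 0.2 0;0 0 0.3 0;0 0 0.3 0;0 0 0.2 0;0 0 0 0"}}

```text
time_s: 20.32
tcp_pos: [0.6236, 0.0497, 0.0929]
ee_rot: [[0.118, -0.993, -0.001], [-0.993, -0.118, -0.0], [0.0, 0.001, -1.0]]
wrist_force: [2.1, 0.8, -1.7]
gripper_width: 0.111
gripper_force: 30.0
```

```bash
python3 err.py
```

```text
local mm 80.5 11.5 z 0.0929 yaw err 0.03 F [ 2.1  0.8 -1.7] Flocal 2.2 M [ 0.08 -0.34 -0.02] w 9.643498023652864
to local x 0.08 tool cm [0.08 0.05 0.  ]
to local x 0.082 tool cm [ 0.08 -0.15 -0.  ]
```

Going in cleanly; about 9 mm remain.

Request:
{"api": "step_arm", "payload": {"targets": "0 -0.05 0.2 0;0 0 0.2 0;0 0 0.2 0;0 0 0.1 0;0 0 0 0;0 0 0 0"}}

```text
time_s: 20.82
tcp_pos: [0.6239, 0.0497, 0.0867]
ee_rot: [[0.118, -0.993, -0.001], [-0.993, -0.118, -0.0], [0.0, 0.001, -1.0]]
wrist_force: [-1.1, -0.1, 2.1]
gripper_width: 0.111
gripper_force: 30.0
```

Request:
{"api": "step_arm", "payload": {"targets": "0 0 0.1 0;0 0 0.1 0;0 0 0 0;0 0 0 0"}}

```text
time_s: 21.15
tcp_pos: [0.624, 0.0497, 0.0866]
ee_rot: [[0.119, -0.993, 0.0], [-0.993, -0.119, -0.001], [0.001, -0.0, -1.0]]
wrist_force: [-5.0, 0.8, 10.2]
gripper_width: 0.111
gripper_force: 30.0
```

```bash
python3 err.py
```

```text
local mm 80.9 11.4 z 0.0866 yaw err 0.07 F [-5.   0.8 10.2] Flocal -4.9 M [0.21 1.45 0.01] w 9.618286991429361
to local x 0.08 tool cm [0.07 0.09 0.  ]
to local x 0.082 tool cm [ 0.07 -0.11  0.  ]
```

Request:
{"api": "step_arm", "payload": {"targets": "0 0.07 0 0;0 0 0 0;0 0 0 0"}}

```text
time_s: 21.4
tcp_pos: [0.6239, 0.0497, 0.0866]
ee_rot: [[0.119, -0.993, 0.002], [-0.993, -0.119, -0.0], [0.0, -0.002, -1.0]]
wrist_force: [-3.5, 0.1, 9.1]
gripper_width: 0.107
gripper_force: 30.0
```

```bash
python3 err.py
```

```text
local mm 80.8 11.5 z 0.0866 yaw err 0.07 F [-3.5  0.1  9.1] Flocal -3.4 M [0.22 0.99 0.02] w 9.282115724693224
to local x 0.08 tool cm [ 0.08  0.08 -0.  ]
to local x 0.082 tool cm [ 0.08 -0.12  0.  ]
```

Request:
{"api": "step_arm", "payload": {"targets": "0 0.1 0 0;0 0 0.1 0;0 0 0 0;0 0 0 0"}}

```text
time_s: 21.73
tcp_pos: [0.6238, 0.0497, 0.0865]
ee_rot: [[0.119, -0.993, 0.004], [-0.993, -0.119, -0.0], [0.0, -0.004, -1.0]]
wrist_force: [-3.0, 0.3, 10.3]
gripper_width: 0.115
gripper_force: 30.0
```

```bash
python3 err.py
```

```text
local mm 80.7 11.5 z 0.0865 yaw err 0.1 F [-3.   0.3 10.3] Flocal -2.9 M [ 0.11  1.06 -0.01] w 10.034583424893478
to local x 0.08 tool cm [ 0.08  0.07 -0.  ]
to local x 0.082 tool cm [ 0.08 -0.13  0.  ]
```

Request:
{"api": "step_arm", "payload": {"targets": "0 0.05 0.1 0;0 0 0.1 0;0 0 0 0;0 0 0 0;0 0 0 0"}}

```text
time_s: 22.15
tcp_pos: [0.6239, 0.0496, 0.0864]
ee_rot: [[0.12, -0.993, 0.006], [-0.993, -0.12, -0.0], [0.001, -0.006, -1.0]]
wrist_force: [-5.3, 0.7, 18.3]
gripper_width: 0.114
gripper_force: 30.0
```

```bash
python3 err.py
```

```text
local mm 80.8 11.4 z 0.0864 yaw err 0.13 F [-5.3  0.7 18.3] Flocal -5.2 M [ 0.19  1.65 -0.04] w 9.93441975690829
to local x 0.08 tool cm [ 0.07  0.08 -0.  ]
to local x 0.082 tool cm [ 0.07 -0.12  0.  ]
```

Request:
{"api": "step_arm", "payload": {"targets": "0 0 0.05 0;0 0 0 0;0 0 0 0;0 0 0 0;0 0 0 0;0 0 0 0;0 0 0 0;0 0 0 0;0 0 0 0;0 0 0 0;0 0 0 0;0 0 0 0"}}

```text
time_s: 23.15
tcp_pos: [0.624, 0.0497, 0.0864]
ee_rot: [[0.12, -0.993, 0.006], [-0.993, -0.12, -0.0], [0.001, -0.006, -1.0]]
wrist_force: [-5.9, 0.5, 20.0]
gripper_width: 0.111
gripper_force: 30.0
```

```bash
python3 err.py
python3 - <<'E'
from look import *
d=look("c9");T,S=d["top"],d["side"];C=np.array([.545,.0288]);a=np.radians(6.75);Ux=np.array([np.cos(a),np.sin(a)]);Uy=np.array([-np.sin(a),np.cos(a)])
def wood(f,t):
    b=cv2.GaussianBlur(f,(3,3),0).astype(int);return ((b[...,2]-b[...,0]>28)&(b[...,2]>t)&(b[...,0]>25)).astype(np.uint8)
# rise of near top corner between c8 (z .1222) and now, in side view
for tag,z in(("c8",.1222),("c9",.0864)):
    f=pickle.load(open(tag+".pkl","rb"))["side"]["frame"]
    x,y=proj(S,np.r_[C+.081*Ux+(.0107-.035)*Uy,z+.0326]).round().astype(int)
    m=wood(f,70)[y-14:y+20,x-8:x+9];ys,xs=np.nonzero(m);print(tag,"exp top corner",x,y,"wood rows",ys.min()+y-14,ys.max()+y-14,"cols",xs.min()+x-8,xs.max()+x-8)
    print("frame bottom exp",proj(S,np.r_[C+.081*Ux+(.0107-.035)*Uy,z-.0114]).round(1))
E
```

```text
local mm 80.9 11.4 z 0.0864 yaw err 0.14 F [-5.9  0.5 20. ] Flocal -5.8 M [ 0.21  1.94 -0.04] w 9.681029656388928
to local x 0.08 tool cm [ 0.07  0.09 -0.  ]
to local x 0.082 tool cm [ 0.07 -0.11  0.  ]
c8 exp top corner 353 168 wood rows 160 187 cols 345 355
frame bottom exp [352.  183.1]
c9 exp top corner 352 180 wood rows 172 199 cols 344 353
frame bottom exp [350.9 194.6]
```

```bash
python3 -c "
from station import r
print(r.finish_job())"
```

```text
the job is handed in; nothing more can be done
None
```

I handed the job in at about 23 s: the three cups are nested with their handles fanned out, and the wide price holder is down on a rigid stop at the rail-floor height within about 1–2 mm, still gripped and pressed with about 20 N; no verdict came back.

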